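# Set the bearing nut of a revolving book display

### The arm

A 6-joint arm with a two-finger parallel gripper is mounted at the origin on the work surface. World frame = base frame: x ahead of the robot, y to its left, z up, the work surface at z = 0. Lengths are in m, angles in rad, forces in N, time in s.
With the tool pointing down it reaches from about 0.25 to 0.775 m from the base axis. Payload 8.9 kg.
Tool frame: the origin (TCP) lies midway between the tips of the shut fingers; the grasp point (between the pads) lies 19 mm behind it; y points along the fingers, z is the direction in which the jaws open and shut, and the axes are right-handed (so a half turn about y gives the same grasp; the last joint's range is limited). The gripper opens to 85 mm and grips with 20 to 120 N. Pads are 22 mm wide; open, the fingers measure 114 mm over their backs; the gripper's body (76 mm by 85 mm) begins 54 mm behind the grasp point. The pads swing forward as they close: fully open they stand 13 mm farther back than shut.
Start: joints at [-1.264, 0.291, -0.153, 1.127, 0, 1.431], TCP at [0.226, -0.474, 0.231] pointing down, gripper open.
Joint ranges: [-2.52, 2.52], [-0.91, 1.74], [-1.3, 1.37], [-1.96, 2.02], [-1.52, 1.47], [-3.14, 3.14]. Speed limits (rad/s): [2.22, 2.22, 2.79, 3.14, 3.14, 3.14].

### API

Orientations are given as a unit quaternion [x, y, z, w].
In Python, from bench import manip gives the robot as it stands.
- The arm moves only by the tool apply_moves, never from a script. Its argument "moves" is one flat list of numbers, 7 for each row, row after row: the shift along the tool's x, y, z in m, then the turn, a rotation vector about the tool's x, y, z in rad, then the opening, from 0 (shut) to 1 (fully open). A call has 1 to 10 rows; each row shifts and turns the commanded pose from where the row before left it, along the tool's axes as they then stand; what a row does not reach is not made up. A row lasts 1/8 s, in which the tool goes at most 62.5 mm and 10.7 degrees, less where a joint would pass 70% of its speed; a pose out of reach is approached as far as the arm can. A call is refused whole if a number of a shift passes 0.0625 or a number of a turn 0.188, either way. A call with a gripper value outside its range is refused whole. The fingers move at their own pace and stop on an object; the grip force is fixed at half the most. Time passes only in rows, so rows that do not move let the fingers close. It gives the time, the measured TCP pose, the force and the opening at its end, in the units of the state.
- manip.observe(): the state, without advancing time (a new reading comes with each control period).
- manip.capture(name): name is "side" or "top"; returns a dict with "image" (400x640x3 uint8, blue, green, red), "z_map" (400x640 float32, m along the optical axis (not along the pixel's ray), 0 where there is no reading), "K" (3x3 intrinsics, pixels), "distortion" ([k1, k2, p1, p2, k3] as OpenCV has them; the pictures are not rectified), "R" (3x3) and "t" (3): a world point X has camera coordinates R X + t. Camera axes: x right, y down, z forward; pixel columns grow to the right and rows downward; lengths in m; the calibration is good to about 2 mm. A picture is of the moment at which its call begins.
- manip.hand_in(): hands the job in, once; it reports no verdict.
Trained networks look in the newest picture that a camera, given by its name, has taken for a name from the list of things; names that differ only in an ending like _2 or _b are one class to them, and where a whole thing is asked for, a point or a joint stands for the part that bears it (a point fixed in the world has none). Each returns a list of dicts, best first, with "score" (0 to 1); they miss things now and then, are a little off and sometimes report something else, mostly with a low value. They report only what shows in the picture. A call takes as long as a camera call.
- manip.spot_in(thing, camera): "position" ([column, row] in pixels, amid what is visible of it).
- manip.cut_out(thing, camera): "region" (400x640 bool, what is visible of it) and "position" ([column, row] in pixels, amid what is visible of it).
The state is a dict: "time": time; "q": joint angles; "qvel": joint speeds; "tau": joint torques, N m; "position": TCP position; "eef_rot": TCP orientation; "contact_force": force on the tool from outside, world axes, zero at the start; "ft_torque": the same for the moment, N m; "width": opening from 0.0 (shut) to 1.0 (fully open).
Only numpy, scipy, OpenCV 4.12 (cv2) and the standard library are available. Lean on these libraries where they do the work, as an engineer would, in place of code of your own. Each camera call takes 0.05 s, during which the arm holds its last target.

### The job

This is the base unit of our revolving book display. First press both battery covers down until they click shut, then screw the knurled nut on the stud in the middle of the disc down (clockwise) until it bottoms out, and back it off a quarter turn so that the disc runs free. Finish still gripping the nut there, keeping it still so that I can lock it with its screw, and leave the other things on the counter where they are.

Things in the scene. Friction and masses are not known exactly. Their poses are not given: they have to be found in the camera images.
- display_base: Base unit of the revolving display, fixed: dark housing 72 mm high, 224 mm wide (its y). Origin at counter height under the upright stud (the nut's axis; 15 mm thick, top 150 mm above the counter). Half-round rear of radius 112 mm about the stud; the battery box reaches along the unit's own -x to 190 mm from the stud and carries two covers side by side
- display_disc (a joint): Turn (rad) of the white display disc under the nut, need not be used: radius 105 mm about the stud, flat face 82 mm and rim 87 mm above the counter, stiff to turn by hand
- left_cover (a joint): Opening angle (rad) of the flat battery cover on the unit's +y side: 0 = shut, grows as its free edge swings up, to 1.0 at most. Above 0.5 rad it stays where it is left; pressed further down, an over-centre spring link resists with about 2 N at the pad until about 0.15 rad, then snaps the cover shut and holds it. Shut, its top face is level, 76 mm above the counter
- left_cover_pad (a point): Thumb ridges on the outer face of the left cover, where one presses: 58 mm from the hinge line, 18 mm short of the free edge, middle of the width. The cover is 98 mm wide and 4 mm thick; its outer face lies 4 mm off the hinge line. The point's z axis points out of the outer face
- left_cover_hinge (a point): Middle of the left cover's hinge line, 72 mm above the counter, 108 mm from the stud along the unit's -x and 57 mm along its +y. The hinge runs along the unit's y, on the disc's side of the cover: the free edge swings up and towards the disc to open, down and away from the disc to shut
- right_cover (a joint): Opening angle (rad) of the same kind of cover on the unit's -y side, as left_cover
- right_cover_pad (a point): Thumb ridges on the right cover, as left_cover_pad
- right_cover_hinge (a point): Middle of the right cover's hinge line, as left_cover_hinge but 57 mm along the unit's -y
- hub_nut (a joint): Turn (rad) of the knurled nut on its thread: 0 = bottomed out on the washer, grows as it is unscrewed (anticlockwise from above). Right-hand thread, 4 mm rise a full turn; it starts on the thread, roughly half a turn up. It turns lightly (about 0.05 Nm), stays where it is left and stops dead at 0
- hub_nut_grip (a point): Centre of the knurled steel nut, on the stud's axis, half-way up: round, 40 mm across, 24 mm high, axis upright, a short dark index line on its top face. Bottomed, its centre is 117 mm above the counter and the stud stands 21 mm out of its top. It sits on a hub 38 mm across at most; 35 mm below its centre lies the disc
- screwdriver: bystander: screwdriver 170 mm long, lying beside the unit
- spare_cell: bystander: battery cell 26 mm across and 50 mm high, standing beside the unit
- jam_nut: bystander: small flat knurled ring nut 30 mm across and 9 mm high, lying on the counter
- hex_key: bystander: small L-shaped hex key, 80 mm long, lying beside the unit
- paperbacks: bystander: pile of four paperbacks
- pencil_cup: bystander: white cup with pencils, 72 mm across, 160 mm high with the pencils
- upper_disc: bystander: the display's upper disc, 180 mm across, lying flat
- tape_dispenser: bystander: desk tape dispenser, 170 mm long and 100 mm high

How it is judged:
By the outcome, as a careful person would: the job done as asked, in the order asked, and still so for the second after the job is handed in, while the arm keeps its last pose, push and grip.
It also fails if it takes over 67 s, if anything falls off the work surface, if the arm or the gripper's body presses on something with over 40 N, if the wrist force passes 120 N, or if a joint passes its speed limit or range.

## Working session

There is one attempt and no reset: what is moved stays moved. The work goes in short steps, Python scripts to look and compute and a tool call to move; the robot and the scene stay as the last step left them, time stands still between calls to the robot, and variables do not carry over. Pictures are saved under pics/ and viewed, and the job is handed in when it is done.

Besides the shell and the picture viewer there is one more tool, called after "Call:" by a JSON object that holds its "op" and its "data", one argument or row to a line. apply_moves: Moves the arm, as the interface text tells. Its arguments: {"type":"object","properties":{"moves":{"type":"array"}},"required":["moves"]}

```bash
mkdir -p pics; ls; python3 - <<'E'
from bench import manip
import cv2,numpy as np
for c in ("side","top"):
    d=manip.capture(c); cv2.imwrite(f"pics/{c}0.png",d["image"]); np.savez(f"{c}0.npz",**d)
    print(c,d["K"].round(1).tolist(),d["distortion"],(-d["R"].T@d["t"]).round(3),d["R"].round(2).tolist())
    for th in ["display_base","display_disc","left_cover","right_cover","left_cover_pad","right_cover_pad","hub_nut","hub_nut_grip","screwdriver","spare_cell","pencil_cup","paperbacks","tape_dispenser","upper_disc"]:
        print(th,[(np.round(x["position"]).tolist(),round(x["score"],2)) for x in manip.spot_in(th,c)][:3])
s=manip.observe();print(s)
E
```

```text
pics
side [[499.4, 0.0, 322.8], [0.0, 499.4, 201.3], [0.0, 0.0, 1.0]] [0.0467256 0.        0.        0.        0.       ] [-0.617 -0.712  1.392] [[0.54, -0.84, 0.01], [-0.58, -0.38, -0.72], [0.61, 0.38, -0.7]]
display_base [([324.0, 200.0], 0.62)]
display_disc [([326.0, 181.0], 0.9)]
left_cover [([295.0, 197.0], 0.44)]
right_cover [([337.0, 203.0], 0.65)]
left_cover_pad [([299.0, 196.0], 0.45)]
right_cover_pad [([322.0, 199.0], 0.6), ([336.0, 203.0], 0.39), ([454.0, 293.0], 0.18)]
hub_nut [([326.0, 178.0], 0.48)]
hub_nut_grip [([327.0, 175.0], 0.66)]
screwdriver [([281.0, 207.0], 0.69), ([326.0, 183.0], 0.57), ([327.0, 200.0], 0.17)]
spare_cell [([360.0, 229.0], 0.63)]
pencil_cup [([341.0, 205.0], 0.67), ([365.0, 297.0], 0.57)]
paperbacks [([201.0, 206.0], 0.64)]
tape_dispenser [([214.0, 172.0], 0.75)]
upper_disc [([452.0, 297.0], 0.79)]
top [[506.4, 0.0, 308.3], [0.0, 506.4, 204.7], [0.0, 0.0, 1.0]] [0.0224116 0.        0.        0.        0.       ] [ 0.387 -0.023  1.685] [[-0.0, -1.0, 0.02], [-1.0, 0.0, -0.08], [0.08, -0.02, -1.0]]
display_base [([284.0, 184.0], 0.81)]
display_dis
[... 564 characters left out ...]
 [([461.0, 226.0], 0.69), ([247.0, 219.0], 0.67)]
{'time': 1.5, 'q': array([-1.26431093e+00,  2.90708051e-01, -1.53396033e-01,  1.12671310e+00,
       -2.65107216e-05,  1.43150910e+00]), 'qvel': array([-0.00026069,  0.0021058 ,  0.00058723, -0.00017629,  0.00050929,
        0.00079515]), 'tau': array([ 9.59562458e-04, -5.37017298e+01,  3.31642091e+01,  1.65618931e-03,
       -2.53347198e-04, -2.06460146e-05]), 'position': array([ 0.22635613, -0.47368877,  0.2313024 ]), 'eef_rot': array([-0.1563127 ,  0.689622  , -0.68960887,  0.15629278]), 'contact_force': array([-0.44461016,  0.72899645,  1.16379553]), 'ft_torque': array([-0.04693751, -0.00450448, -0.00321097]), 'width': 0.9967873381416902}
```

```bash
python3 - <<'E'
import cv2,numpy as np
a=cv2.imread("pics/top0.png")[120:320,120:500];cv2.imwrite("pics/top0c.png",cv2.resize(a,None,fx=2.1,fy=2.1,interpolation=cv2.INTER_CUBIC))
a=cv2.imread("pics/side0.png")[130:260,240:440];cv2.imwrite("pics/side0c.png",cv2.resize(a,None,fx=4,fy=4,interpolation=cv2.INTER_CUBIC))
E
```

```text
(no output)
```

View pics/top0c.png

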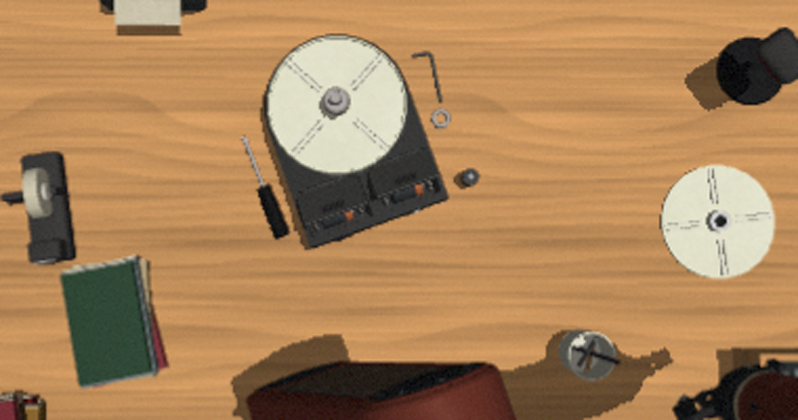

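View pics/side0c.png

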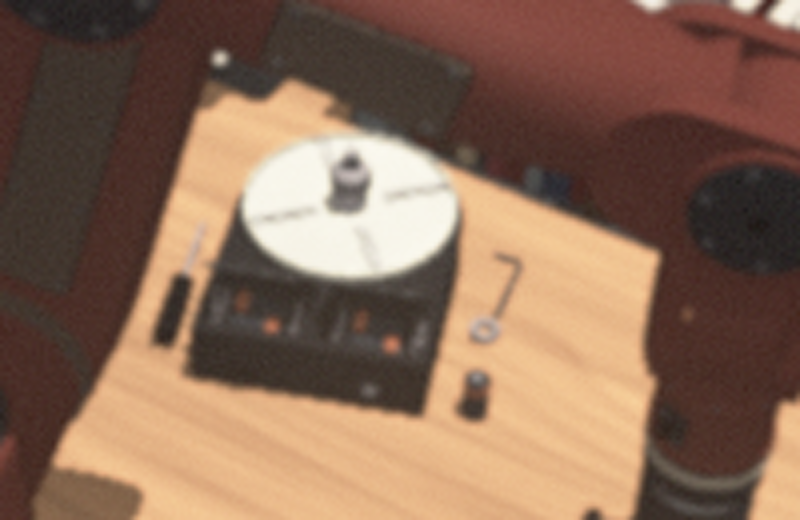

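View pics/side0.png

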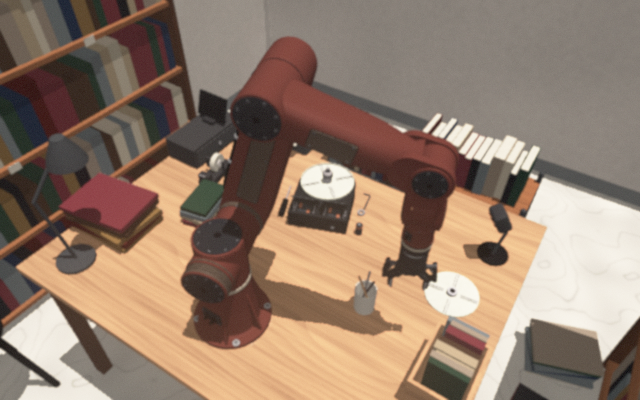

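```bash
cat > h.py <<'E'
import numpy as np,cv2
def pts(d):
    h,w=d["z_map"].shape
    u,v=np.meshgrid(np.arange(w),np.arange(h))
    n=cv2.undistortPoints(np.stack([u,v],-1).reshape(-1,1,2).astype(np.float64),d["K"],d["distortion"]).reshape(h,w,2)
    z=d["z_map"].astype(float)
    P=np.dstack([n[...,0]*z,n[...,1]*z,z])
    W=(P-d["t"])@d["R"]; W[z==0]=np.nan
    return W
def proj(d,X):
    X=np.atleast_2d(X); r,_=cv2.Rodrigues(d["R"])
    return cv2.projectPoints(X.astype(float),r,d["t"].astype(float),d["K"],d["distortion"])[0].reshape(-1,2)
E
python3 - <<'E'
from h import *
d=dict(np.load("top0.npz")); W=pts(d); im=d["image"]
sub=W[130:245,235:345]; print("z counter",np.nanmedian(W[240:260,200:240,2]))
z=W[...,2]; R=np.zeros_like(z,bool); R[130:245,230:340]=1
br=im.min(2)>150
disc=R&(z>.07)&(z<.1)&br
p=W[disc][:,:2]; print(disc.sum(),np.nanmedian(z[disc]))
cs=[c for c in cv2.findContours(disc.astype(np.uint8),0,1)[0]]; c=max(cs,key=len)[:,0]
e=W[c[:,1],c[:,0]][:,:2]; A=np.c_[2*e,np.ones(len(e))]; s=np.linalg.lstsq(A,(e**2).sum(1),rcond=None)[0]
print("disc",s[:2],np.sqrt(s[2]+s[:2]@s[:2]))
nut=R&(z>.1)&(z<.2)
for lo,hi in((.1,.125),(.125,.135),(.135,.16)):
    m=R&(z>lo)&(z<hi);m[200:]=0; print(lo,m.sum(),np.nanmean(W[m],0), np.nanmin(W[m],0),np.nanmax(W[m],0))
un=R&(z>.03); cs=max(cv2.findContours(un.astype(np.uint8),0,1)[0],key=len)
print("minAreaRect");q=W[un][:,:2].astype(np.float32)
print(cv2.minAreaRect(q))
b=R&(z>.04)&~disc
np.set_printoptions(linewidth=300)
print((W[190:236,260:336:3,2]*1000).round()[::2])
E
```

```text
z counter 0.0012287437582692825
3076 0.08334370657409404
disc [0.63210572 0.03862499] 0.10180780851128865
0.1 53 [ 0.57204117 -0.04287838  0.11172779] [ 0.53509217 -0.10885018  0.10050416] [0.64698489 0.05596716 0.12444762]
0.125 78 [0.63165397 0.03724311 0.13010301] [0.61483223 0.01855081 0.12514243] [0.64996741 0.05587097 0.13486954]
0.135 38 [0.63285811 0.03789827 0.14691128] [0.62276179 0.02447319 0.13523842] [0.64805228 0.04919505 0.15612426]
minAreaRect
((0.5876491665840149, 0.04498752951622009), (0.3048912584781647, 0.26941370964050293), 19.886348724365234)
[[ 95.  86.  79.  78.  83.  87.  86.  81.  83.  78.  79.  79.  89.  89.  91.  85.  76.  78.  71.  72.  70.  86.  -3.   1.   2.   4.]
 [ 87.  82.  83.  81.  80.  81.  80.  87.  80.  90.  83.  84.  79.  80.  85.  77.  74.  72.  74.  75.  83.  86.   5.  -0.   2.  -1.]
 [ 91.  92.  88.  77.  82.  83.  81.  75.  81.  82.  77.  75.  76.  83.  73.  77.  81.  82.  86.  88.  85.  88.  84.  -0.  -1.  -1.]
 [ 74.  80.  78.  82.  93.  83.  78.  84.  79.  87.  83.  74.  84.  91.  73.  71.  85.  84.  94.  94.  98. 102. 111.   3.   9.  -0
[... 1830 characters left out ...]
 3.  -7.   6.   2.   4.   5.   2.]
 [  4.   0. 129.  35.  45.  57.  66.  50.  35.  73.  74.  80.  74.  67.  -1.   1.   3.   2.   2.   4.   0.   1.  13.  -8.   3.   3.]
 [  7.   4.  69.  39.  41.  54.  40.  35.  70.  72.  70.  75.  -2.   5.   0.   1.   1.   4.   5.  -4.  -1.  -2.   6.   2.  -1.   2.]
 [  6.   2.  75.  39.  36.  38.  72.  73.  72.  75.  23.  -5.  -0.   5.   3.   2.  -8.   7.  -1.  -4.  -4.  -1.   6.  -3.   1.   4.]
 [  7.  -5.  72.  37.  74.  70.  72.  70.  36.  -7.   7.   6.  -1.   5.   7.   6.   1.   6.  -0.  -5.   2.   6.   0.  -1.  -1.   6.]
 [ -3.   2.   6.  75.  75.  75.  42.  32.  -0.   2.  -3.   2.  -9.   2.  -1. -10.   3.   2.  -1.   7.   2.  -1.  -4.  -0.   2.  -4.]]
```

```bash
cat > fit.py <<'E'
from h import *
from scipy.optimize import minimize
d=dict(np.load("top0.npz")); W=pts(d); z=W[...,2]
R=np.zeros_like(z,bool); R[125:245,225:345]=1
un=(R&(z>.03)).astype(np.uint8); n,l,s,_=cv2.connectedComponentsWithStats(un); un=(l==1+s[1:,4].argmax())
un=cv2.morphologyEx(un.astype(np.uint8),cv2.MORPH_CLOSE,np.ones((3,3)))>0
cs=max(cv2.findContours(un.astype(np.uint8),0,1)[0],key=len)
a=np.linspace(-np.pi/2,np.pi/2,60)
poly=np.r_[np.c_[.112*np.cos(a),.112*np.sin(a)],[[-.19,.112],[-.19,-.112]]]
def sil(p):
    c,s_=np.cos(p[2]),np.sin(p[2]); M=np.array([[c,-s_],[s_,c]])
    xy=poly@M.T+p[:2]; S=16; m=np.zeros((400*1,640),np.float32)
    big=np.zeros((120*8,120*8),np.uint8)
    for zz in (.072,.03):
        q=proj(d,np.c_[xy,np.full(len(xy),zz)]); q=((q-[225,125]+.5)*8)
        cv2.fillPoly(big,[np.round(q).astype(np.int32)],1)
    return cv2.resize(big.astype(np.float32),(120,120),interpolation=cv2.INTER_AREA)
U=un[125:245,225:345].astype(np.float32)
f=lambda p: np.abs(sil(p)-U).sum()
best=None
for y in np.radians([15,20,25]):
    r=minimize(f,[.632,.038,y],method="Nelder-Mead",options=dict(initial_simplex=[[.632,.038,y],[.64,.038,y],[.632,.046,y],[.632,.038,y+.06]],xatol=1e-4,fatol=.1))
    print(r.x,np.degrees(r.x[2]),r.fun)
    if best is None or r.fun<best.fun: best=r
p=best.x; c,s_=np.cos(p[2]),np.sin(p[2]); M=np.array([[c,-s_],[s_,c]])
L=(W[...,:2]-p[:2])@M   # unit frame
for nm,sg in(("left",1),("right",-1)):
    m=R&(z>.085)&(L[...,0]<-.06)&(sg*L[...,1]>.015)&(sg*L[...,1]<.1)&(L[...,0]>-.19)
    # exclude disc
    m&=np.hypot(L[...,0],L[...,1])>.11
    X=np.c_[L[m],z[m]]; cc=X.mean(0); v=np.linalg.svd(X-cc)[2][2]; v*=np.sign(v[2]) 
    print(nm,m.sum(),cc,v,"angle",np.arctan2(v[0],v[2]),np.percentile(X,[2,98],axis=0))
np.save("unit.npy",p)
E
python3 fit.py
```

```text
[0.63309425 0.03797062 0.35005923] 20.056916263088397 84.890625
[0.63317389 0.03804847 0.34964438] 20.033147284945287 85.015625
[0.63308603 0.03785249 0.34998885] 20.0528842327256 84.75
left 374 [-0.13717398  0.05787379  0.10939305] [0.70643086 0.00167729 0.70778007] angle 0.7844441308853013 [[-0.15881696  0.01673484  0.08668332]
 [-0.11254585  0.09795817  0.1322862 ]]
right 358 [-0.1361706  -0.05771254  0.11106856] [ 0.74108383 -0.00325125  0.67140463] angle 0.8346890139663814 [[-0.15718624 -0.09841031  0.08641612]
 [-0.11312676 -0.01692312  0.13424097]]
```

```bash
cat >> h.py <<'E'
from scipy.spatial.transform import Rotation as Ro
U=np.array([.6328,.0382]);YAW=.35
def u2w(x,y,z):
    c,s=np.cos(YAW),np.sin(YAW); return np.array([U[0]+c*x-s*y,U[1]+s*x+c*y,z])
def to(target,s,yawz=None):
    """tool-axes shift and turn for world target; yawz desired heading of tool z"""
    R=Ro.from_quat(s["eef_rot"]).as_matrix()
    d=R.T@(np.array(target)-s["position"])
    if yawz is None: return d
    yz=np.array([np.cos(yawz),np.sin(yawz),0]);yy=np.array([0,0,-1]);Rd=np.c_[np.cross(yy,yz),yy,yz]
    return d,Ro.from_matrix(R.T@Rd).as_rotvec()
def st(s):
    R=Ro.from_quat(s["eef_rot"]).as_matrix()
    print("t",round(s["time"],2),"pos",s["position"].round(4),"zyaw",round(np.arctan2(R[1,2],R[0,2]),4),"ydir",R[:,1].round(3),"q",s["q"].round(3),"F",s["contact_force"].round(1),"T",s["ft_torque"].round(2),"w",round(s["width"],3))
E
python3 - <<'E'
from h import *
from bench import manip
s=manip.observe(); st(s)
print(Ro.from_quat(s["eef_rot"]).as_matrix().round(3))
for sg in(1,-1):
  for th in(.81,.6,.4,.2,0):
    print(sg,th,u2w(-.108-.058*np.cos(th)+.004*np.sin(th),sg*.057,.072+.058*np.sin(th)+.004*np.cos(th)).round(4))
print("above right",to(u2w(-.145,-.057,.2),s,.35),to(u2w(-.145,-.057,.2),s,.35+np.pi))
E
```

```text
t 1.5 pos [ 0.2264 -0.4737  0.2313] zyaw -1.125 ydir [-0.  0. -1.] q [-1.264  0.291 -0.153  1.127 -0.     1.432] F [-0.4  0.7  1.2] T [-0.05 -0.   -0.  ] w 0.997
[[-0.902 -0.     0.431]
 [-0.431  0.    -0.902]
 [ 0.    -1.    -0.   ]]
1 0.81 [0.477  0.042  0.1168]
1 0.6 [0.469  0.0391 0.1081]
1 0.4 [0.4631 0.0369 0.0983]
1 0.2 [0.4592 0.0355 0.0874]
1 0 [0.4573 0.0348 0.076 ]
-1 0.81 [ 0.516  -0.0651  0.1168]
-1 0.6 [ 0.508  -0.068   0.1081]
-1 0.4 [ 0.5022 -0.0702  0.0983]
-1 0.2 [ 0.4982 -0.0716  0.0874]
-1 0 [ 0.4964 -0.0723  0.076 ]
above right (array([-0.43764328,  0.03129811, -0.24375178]), array([ 3.69813941e-05, -1.47502370e+00,  1.01367887e-06])) (array([-0.43764328,  0.03129811, -0.24375178]), array([-1.04056072e-06,  1.66656895e+00,  3.79621073e-05]))
```

```bash
python3 - <<'E'
from h import *
from bench import manip
s=manip.observe()
W=pts(dict(np.load("top0.npz"))); print("cup",W[289,401],W[283,398])
E=lambda t:np.array([-.108-.063*np.cos(t)+.004*np.sin(t)+.011,.072+.063*np.sin(t)+.004*np.cos(t)])
prev=None
for t in(.95,.8,.6,.4,.2,.1,0):
    e=E(t); print(t,e.round(4), None if prev is None else [round(-(e-prev)[0],4),round(-(e-prev)[1],4)], u2w(e[0],-.057,e[1]).round(4)); prev=e
R=Ro.from_quat(s["eef_rot"]); s2=dict(s); s2["eef_rot"]=(R*Ro.from_rotvec([0,.096,0])).as_quat()
e=E(.95)
print(to(u2w(e[0],-.057,.16),s2,.35-np.pi/2))
E
```

```text
cup [ 0.2552277  -0.34050377  0.08937099] [ 0.26760385 -0.34842318  0.00161425]
0.95 [-0.1304  0.1256] None [ 0.5299 -0.0601  0.1256]
0.8 [-0.138  0.12 ] [np.float64(0.0076), np.float64(0.0056)] [ 0.5227 -0.0627  0.12  ]
0.6 [-0.1467  0.1109] [np.float64(0.0087), np.float64(0.0091)] [ 0.5145 -0.0657  0.1109]
0.4 [-0.1535  0.1002] [np.float64(0.0067), np.float64(0.0107)] [ 0.5082 -0.068   0.1002]
0.2 [-0.1579  0.0884] [np.float64(0.0045), np.float64(0.0118)] [ 0.504  -0.0695  0.0884]
0.1 [-0.1593  0.0823] [np.float64(0.0013), np.float64(0.0062)] [ 0.5027 -0.07    0.0823]
0 [-0.16   0.076] [np.float64(0.0007), np.float64(0.0063)] [ 0.502  -0.0702  0.076 ]
(array([-0.42687257,  0.07129774, -0.28458113]), array([ 2.19872250e-05, -2.27375839e-04,  2.55808443e-05]))
```

Call:
{"op": "apply_moves", "data": {
  "moves": [0,0,0,0,0.096,0,0,-0.045,0,-0.03,0,0,0,0,-0.045,0,-0.03,0,0,0,0,-0.045,0,-0.03,0,0,0,0,-0.045,0,-0.03,0,0,0,0,-0.045,0,-0.03,0,0,0,0,-0.045,0,-0.03,0,0,0,0,-0.045,0,-0.03,0,0,0,0,-0.045,0,-0.03,0,0,0,0,-0.045,0,-0.03,0,0,0,0]
}}

```text
time: 2.75
position: [0.5153, -0.0797, 0.2315]
eef_rot: [0.123, -0.696, 0.696, -0.123]
contact_force: [0.7, -0.3, 0.6]
width: -0.002
```

```bash
python3 - <<'E'
from h import *
from bench import manip
s=manip.observe(); st(s)
print(to(u2w(-.1304,-.057,.16),s,.35-np.pi/2))
E
```

```text
t 2.75 pos [ 0.5153 -0.0797  0.2315] zyaw -1.221 ydir [ 0.001 -0.    -1.   ] q [-0.294  0.283 -0.163  1.124 -0.     2.498] F [ 0.7 -0.3  0.6] T [-0.09 -0.04 -0.  ] w -0.002
(array([-0.02035064,  0.07148638, -0.01346007]), array([-0.00043789, -0.00016849, -0.00039958]))
```

Call:
{"op": "apply_moves", "data": {
  "moves": [-0.02,0.04,-0.0135,0,0,0,0,0,0.04,0,0,0,0,0,0,0.025,0,0,0,0,0,0.0075,0.0065,0,0,0,0,0,0.0085,0.009,0,0,0,0,0]
}}

```text
time: 3.38
position: [0.5136, -0.0676, 0.1113]
eef_rot: [0.123, -0.696, 0.697, -0.123]
contact_force: [0.4, -1.0, 0.3]
width: 0.0
```

```bash
python3 - <<'E'
from h import *
from bench import manip
s=manip.observe(); st(s)
print(to(u2w(-.1467,-.057,.1109),s,.35-np.pi/2))
for c in("side","top"):
    d=manip.capture(c);np.savez(f"{c}1.npz",**d)
    q=proj(d,s["position"])[0].astype(int); a=d["image"][max(q[1]-60,0):q[1]+60,q[0]-80:q[0]+80]
    cv2.imwrite(f"pics/{c}1.png",cv2.resize(a,None,fx=4,fy=4))
E
```

```text
t 3.38 pos [ 0.5136 -0.0676  0.1113] zyaw -1.221 ydir [ 0.001 -0.    -1.   ] q [-0.272  0.378 -0.366  0.826  0.     2.52 ] F [ 0.4 -1.   0.3] T [ 0.03 -0.07 -0.02] w 0.0
(array([-0.00156814,  0.00040553, -0.00147149]), array([-0.00071699, -0.00022677, -0.00110215]))
```

View pics/side1.png

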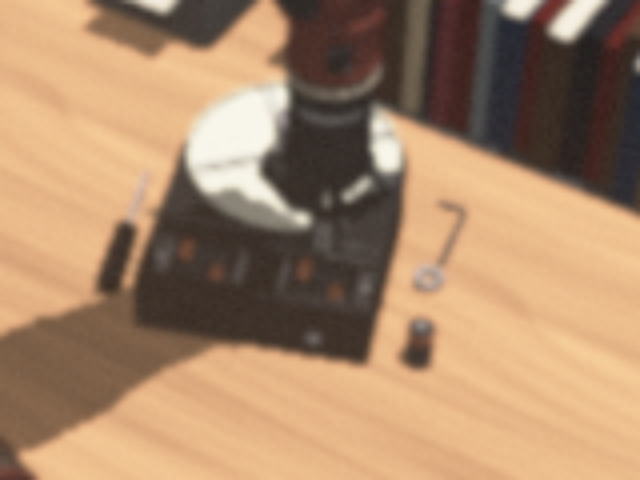

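Call:
{"op": "apply_moves", "data": {
  "moves": [0.0055,0.0107,-0.0015,0,0,0,0,0.0045,0.0118,0,0,0,0,0,0.0013,0.0062,0,0,0,0,0]
}}

```text
time: 3.85
position: [0.5015, -0.0695, 0.0812]
eef_rot: [-0.123, 0.697, -0.696, 0.123]
contact_force: [-0.3, 0.3, 0.3]
width: -0.003
```

```bash
python3 - <<'E'
from h import *
from bench import manip
s=manip.observe(); st(s)
print(to(u2w(-.160,-.057,.076),s,.35-np.pi/2))
E
```

```text
t 3.85 pos [ 0.5015 -0.0695  0.0812] zyaw -1.2212 ydir [-0.001  0.001 -1.   ] q [-0.282  0.396 -0.432  0.744  0.     2.51 ] F [-0.3  0.3  0.3] T [-0.02 -0.03  0.01] w -0.003
(array([-0.00027246,  0.00521529,  0.00082193]), array([ 0.00085203, -0.00040422,  0.00080666]))
```

Call:
{"op": "apply_moves", "data": {
  "moves": [0,0.003,0,0,0,0,0,0,0.003,0,0,0,0,0,0,0.001,0,0,0,0,0]
}}

```text
time: 4.22
position: [0.5025, -0.0696, 0.0758]
eef_rot: [0.123, -0.696, 0.696, -0.123]
contact_force: [-5.8, 0.3, 19.6]
width: 0.002
```

```bash
python3 - <<'E'
from h import *
from bench import manip
s=manip.observe(); st(s)
E
```

```text
t 4.22 pos [ 0.5025 -0.0696  0.0758] zyaw -1.2208 ydir [ 0. -0. -1.] q [-0.282  0.404 -0.438  0.729 -0.     2.51 ] F [-5.8  0.3 19.6] T [0.24 1.27 0.04] w 0.002
```

Call:
{"op": "apply_moves", "data": {
  "moves": [0,-0.03,0,0,0,0,0,0,-0.055,0,0,0,0,0,-0.015,0,-0.055,0,0,0,0,-0.015,0,-0.059,0,0,0,0,0,0,0,0,0,0,0]
}}

```text
time: 4.85
position: [0.4908, 0.0513, 0.1603]
eef_rot: [-0.125, 0.696, -0.696, 0.125]
contact_force: [0.3, -0.5, 0.1]
width: 0.002
```

```bash
python3 - <<'E'
from h import *
from bench import manip
s=manip.observe(); st(s)
print(to(u2w(-.1304,.057,.13),s,.35-np.pi/2))
for c in("side",):
    d=manip.capture(c);np.savez(f"{c}2.npz",**d)
    q=proj(d,u2w(-.1,0,.1))[0].astype(int); a=d["image"][max(q[1]-60,0):q[1]+60,q[0]-80:q[0]+80]
    cv2.imwrite(f"pics/{c}2.png",cv2.resize(a,None,fx=4,fy=4))
E
```

```text
t 4.85 pos [0.4908 0.0513 0.1603] zyaw -1.2159 ydir [ 0.     0.001 -1.   ] q [-4.500e-02  2.860e-01 -3.580e-01  9.280e-01  1.000e-03  2.742e+00] F [ 0.3 -0.5  0.1] T [-0.06 -0.05 -0.  ] w 0.002
(array([0.00148699, 0.03028907, 0.00399562]), array([ 0.00084031,  0.00488233, -0.00031213]))
```

View pics/side2.png

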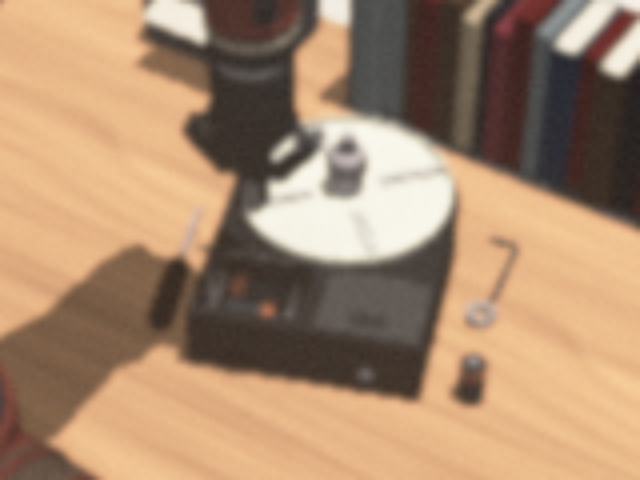

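Call:
{"op": "apply_moves", "data": {
  "moves": [0.0015,0.03,0.004,0,0.005,0,0,0.0075,0.01,0,0,0,0,0,0.0085,0.009,0,0,0,0,0,0.0067,0.0107,0,0,0,0,0,0.0045,0.0118,0,0,0,0,0,0.0013,0.0062,0,0,0,0,0,0.0007,0.003,0,0,0,0,0,0,0.0025,0,0,0,0,0,0,0.0015,0,0,0,0,0]
}}

```text
time: 6.02
position: [0.4642, 0.0336, 0.0758]
eef_rot: [0.121, -0.697, 0.697, -0.121]
contact_force: [-5.8, 0.7, 20.5]
width: 0.003
```

```bash
python3 - <<'E'
from h import *
from bench import manip
s=manip.observe(); st(s)
E
```

```text
t 6.03 pos [0.4642 0.0336 0.0758] zyaw -1.2259 ydir [ 0. -0. -1.] q [-0.085  0.337 -0.546  0.687 -0.     2.712] F [-5.8  0.7 20.5] T [ 0.    1.21 -0.02] w 0.003
```

Call:
{"op": "apply_moves", "data": {
  "moves": [0,-0.03,0,0,0,0,0,0,-0.06,0,0,0,0,0,0,-0.06,0,0,0,0,0.5,-0.04,0,0.014,0,0,0,1,-0.04,0,0.014,0,0,0,1,-0.04,0,0.014,0,0,0,1,-0.04,0,0.014,0,0,0,1,0,0,0,0,-0.185,0,1,0,0,0,0,-0.185,0,1,0,0,0,0,-0.185,0,1]
}}

```text
time: 7.28
position: [0.6336, 0.0351, 0.2252]
eef_rot: [-0.31, 0.636, -0.636, 0.309]
contact_force: [-0.1, -0.0, -0.1]
width: 0.999
```

Call:
{"op": "apply_moves", "data": {
  "moves": [0,0,0,0,-0.185,0,1,0,0,0,0,-0.185,0,1,0,0,0,0,-0.185,0,1,0,0,0,0,-0.185,0,1,0,0,0,0,-0.185,0,1,0,0,0,0,-0.185,0,1,0,0,0,0,-0.185,0,1,0,0,0,0,-0.185,0,1,0,0,0,0,-0.185,0,1,0,0,0,0,-0.185,0,1]
}}

```text
time: 8.52
position: [0.6335, 0.0351, 0.2254]
eef_rot: [-0.694, 0.135, -0.135, 0.694]
contact_force: [-0.1, -0.1, 0.2]
width: 1.001
```

Call:
{"op": "apply_moves", "data": {
  "moves": [0,0,0,0,-0.185,0,1,0,0,0,0,-0.185,0,1,0,0,0,0,-0.185,0,1,0,0,0,0,-0.185,0,1,0,0,0,0,-0.185,0,1,0,0,0,0,-0.185,0,1,0,0,0,0,-0.185,0,1,0,0,0,0,-0.185,0,1,0,0,0,0,-0.185,0,1,0,0,0,0,-0.185,0,1]
}}

```text
time: 9.78
position: [0.6335, 0.0351, 0.2253]
eef_rot: [-0.526, -0.473, 0.473, 0.526]
contact_force: [-0.6, -0.9, -0.8]
width: 1.001
```

```bash
python3 - <<'E'
from h import *
from bench import manip
s=manip.observe(); st(s)
print(to([*U,.096],s))
for c in("side","top"):
    d=manip.capture(c);np.savez(f"{c}3.npz",**d)
    q=proj(d,u2w(-.03,0,.1))[0].astype(int); a=d["image"][max(q[1]-60,0):q[1]+60,q[0]-80:q[0]+80]
    cv2.imwrite(f"pics/{c}3.png",cv2.resize(a,None,fx=4,fy=4))
E
```

```text
t 9.78 pos [0.6335 0.0351 0.2253] zyaw 3.0352 ydir [-0.  0. -1.] q [-0.06   0.507  0.16   1.224  0.    -1.524] F [-0.6 -0.9 -0.8] T [0.05 0.01 0.  ] w 1.001
[0.00305522 0.12934033 0.00101762]
```

View pics/side3.png

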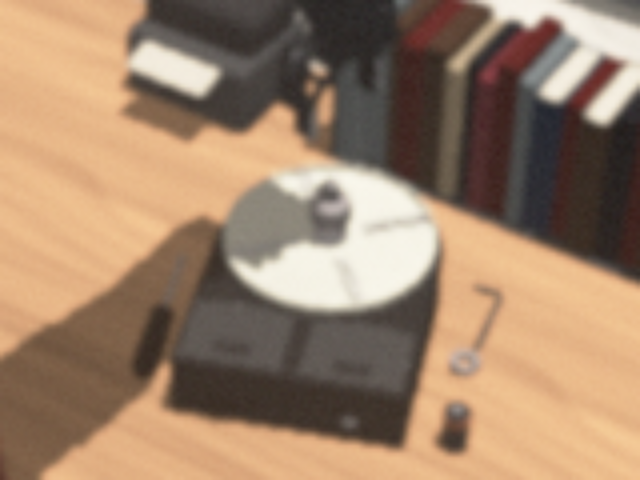

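View pics/top3.png

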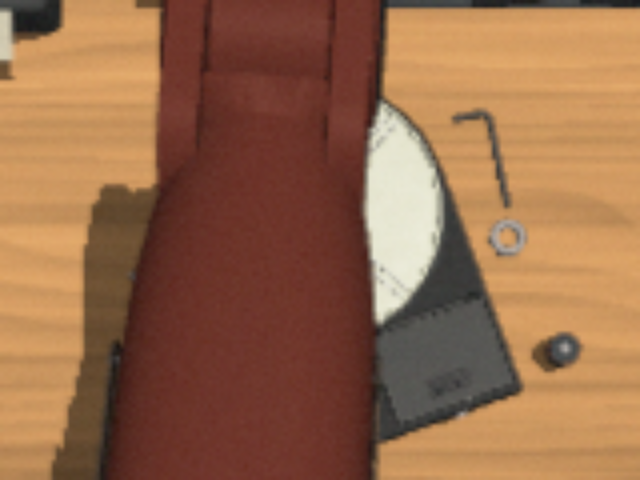

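```bash
python3 - <<'E'
from h import *
d=dict(np.load("side3.npz"));im=d["image"].copy()
t=np.linspace(0,2*np.pi,40);S=10
q0=proj(d,u2w(0,0,.12))[0].astype(int)-[16,14]
a=cv2.resize(im[q0[1]:q0[1]+30,q0[0]:q0[0]+34],None,fx=20,fy=20,interpolation=cv2.INTER_CUBIC)
for r,zz,col in((.02,.131,(0,255,0)),(.02,.107,(255,255,0)),(.0075,.15,(0,0,255)),(.105,.087,(255,0,0))):
    q=(proj(d,np.c_[U[0]+r*np.cos(t),U[1]+r*np.sin(t),np.full(40,zz)])-q0+.5)*20
    cv2.polylines(a,[q.astype(np.int32)],True,col,1)
cv2.imwrite("pics/s3z.png",a)
W=pts(d);z=W[...,2]
m=np.hypot(W[...,0]-U[0],W[...,1]-U[1])<.026
for lo,hi in((.126,.138),(.14,.155)):
    k=m&(z>lo)&(z<hi);print(k.sum(),W[k].mean(0))
E
```

```text
41 [0.62434118 0.03629941 0.1301742 ]
19 [0.62956105 0.03876497 0.14572796]
```

View pics/s3z.png

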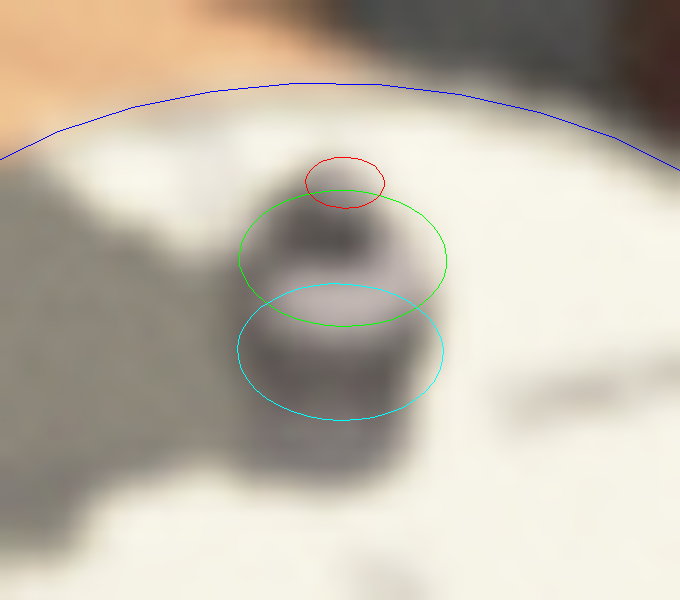

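Call:
{"op": "apply_moves", "data": {
  "moves": [0.003,0.045,0.001,0,0,0,1,0,0.045,0,0,0,0,1,0,0.038,0,0,0,0,1,0,0,0,0,0,0,0.6]
}}

```text
time: 10.38
position: [0.6305, 0.0382, 0.0948]
eef_rot: [-0.527, -0.469, 0.472, 0.53]
contact_force: [-0.1, -0.3, 0.5]
width: 0.818
```

```bash
python3 - <<'E'
from h import *
from bench import manip
s=manip.observe(); st(s)
print(to([*U,.096],s))
d=manip.capture("side");np.savez("side4.npz",**d)
q=proj(d,u2w(0,0,.12))[0].astype(int); a=d["image"][q[1]-30:q[1]+30,q[0]-40:q[0]+40]
cv2.imwrite("pics/side4.png",cv2.resize(a,None,fx=8,fy=8,interpolation=cv2.INTER_CUBIC))
E
```

```text
t 10.38 pos [0.6305 0.0382 0.0948] zyaw 3.0254 ydir [-0.006  0.    -1.   ] q [-0.055  0.593 -0.047  0.936  0.    -1.51 ] F [-0.1 -0.3  0.5] T [-0.01  0.02 -0.  ] w 0.818
[ 0.00024142 -0.00121996 -0.00228768]
```

View pics/side4.png

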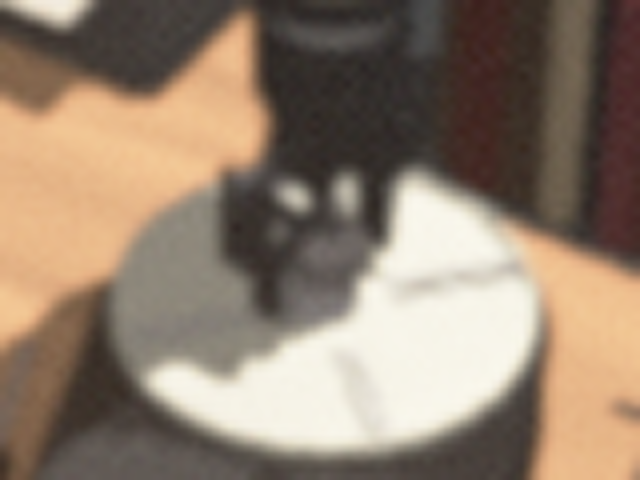

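Call:
{"op": "apply_moves", "data": {
  "moves": [0,0,0,0,0,0,0.55,0,0,0,0,0,0,0.55]
}}

```text
time: 10.68
position: [0.634, 0.038, 0.0993]
eef_rot: [0.528, 0.472, -0.47, -0.527]
contact_force: [-0.0, 0.1, -0.6]
width: 0.548
```

```bash
python3 - <<'E'
from h import *
from bench import manip
s=manip.observe(); st(s)
print(to([*U,.096],s))
E
```

```text
t 10.68 pos [0.634  0.038  0.0993] zyaw 3.0283 ydir [ 0.003 -0.    -1.   ] q [-0.055  0.589 -0.043  0.937 -0.    -1.513] F [-0.   0.1 -0.6] T [-0.02  0.01 -0.  ] w 0.548
[6.30947637e-05 3.25877982e-03 1.22920790e-03]
```

Call:
{"op": "apply_moves", "data": {
  "moves": [0,0.0015,0.0005,0,0,0,0.4,0,0,0,0,0,0,0,0,0,0,0,0,0,0,0,0,0,0,0,0,0]
}}

```text
time: 11.18
position: [0.6333, 0.0381, 0.0985]
eef_rot: [0.528, 0.472, -0.47, -0.527]
contact_force: [-3.8, -0.1, 15.7]
width: 0.453
```

```bash
python3 - <<'E'
from h import *
from bench import manip
s=manip.observe(); st(s)
print(to([*U,.096],s))
E
```

```text
t 11.18 pos [0.6333 0.0381 0.0985] zyaw 3.0287 ydir [ 0.003 -0.    -1.   ] q [-0.055  0.588 -0.046  0.934 -0.    -1.513] F [-3.8 -0.1 15.7] T [ 0.06  0.89 -0.02] w 0.453
[6.72933932e-05 2.54155698e-03 5.39001801e-04]
```

Call:
{"op": "apply_moves", "data": {
  "moves": [0,0.0001,0,0,0.18,0,0,0,0.0001,0,0,0.18,0,0,0,0.0001,0,0,0.18,0,0,0,0.0001,0,0,0.18,0,0,0,0.0001,0,0,0.18,0,0,0,0.0001,0,0,0.18,0,0,0,0.0001,0,0,0.18,0,0,0,0.0001,0,0,0.18,0,0,0,0.0001,0,0,0.18,0,0,0,0.0001,0,0,0.18,0,0]
}}

```text
time: 12.42
position: [0.6321, 0.04, 0.0973]
eef_rot: [-0.695, 0.122, -0.122, 0.698]
contact_force: [-8.4, 8.7, 18.4]
width: 0.454
```

```bash
python3 - <<'E'
from h import *
from bench import manip
s=manip.observe(); st(s)
E
```

```text
t 12.43 pos [0.6321 0.04   0.0973] zyaw 1.2241 ydir [ 0.001  0.003 -1.   ] q [-0.054  0.589 -0.048  0.933  0.003  0.293] F [-8.4  8.7 18.4] T [1.7  1.64 0.04] w 0.454
```

Call:
{"op": "apply_moves", "data": {
  "moves": [-0.001,-0.001,0.001,0,0.12,0,0,0,0,0,0,0.12,0,0,0,0,0,0,0.12,0,0,0,0,0,0,0.12,0,0]
}}

```text
time: 12.92
position: [0.6323, 0.0407, 0.0973]
eef_rot: [-0.647, 0.283, -0.284, 0.649]
contact_force: [0.2, 5.6, 4.6]
width: 0.451
```

```bash
python3 - <<'E'
from h import *
from bench import manip
s=manip.observe(); st(s)
E
```

```text
t 12.93 pos [0.6323 0.0407 0.0973] zyaw 0.7457 ydir [ 0.002  0.002 -1.   ] q [-0.052  0.589 -0.049  0.932  0.002  0.773] F [0.2 5.6 4.6] T [1.19 0.07 0.06] w 0.451
```

Call:
{"op": "apply_moves", "data": {
  "moves": [0,0.0003,0,0,0.09,0,0,0,0,0,0,0.09,0,0,0,0,0,0,0.09,0,0]
}}

```text
time: 13.3
position: [0.633, 0.0404, 0.0972]
eef_rot: [-0.603, 0.367, -0.368, 0.605]
contact_force: [1.6, -0.4, 2.7]
width: 0.451
```

```bash
python3 - <<'E'
from h import *
from bench import manip
s=manip.observe(); st(s)
E
```

```text
t 13.3 pos [0.633  0.0404 0.0972] zyaw 0.4783 ydir [ 0.003  0.001 -1.   ] q [-5.20e-02  5.89e-01 -4.80e-02  9.30e-01  1.00e-03  1.04e+00] F [ 1.6 -0.4  2.7] T [ 0.05 -0.38  1.45] w 0.451
```

Call:
{"op": "apply_moves", "data": {
  "moves": [0,0,0,0,0.04,0,0,0,0,0,0,0,0,0]
}}

```text
time: 13.55
position: [0.6331, 0.0402, 0.0971]
eef_rot: [-0.596, 0.378, -0.38, 0.598]
contact_force: [2.0, 6.7, 6.2]
width: 0.453
```

```bash
python3 - <<'E'
from h import *
from bench import manip
s=manip.observe(); st(s)
E
```

```text
t 13.55 pos [0.6331 0.0402 0.0971] zyaw 0.4398 ydir [ 0.003  0.001 -1.   ] q [-5.300e-02  5.890e-01 -4.800e-02  9.300e-01  1.000e-03  1.078e+00] F [2.  6.7 6.2] T [ 0.98 -0.38  0.09] w 0.453
```

Call:
{"op": "apply_moves", "data": {
  "moves": [0,0,0,0,-0.02,0,0]
}}

```text
time: 13.68
position: [0.6331, 0.0402, 0.0971]
eef_rot: [-0.6, 0.372, -0.373, 0.602]
contact_force: [2.3, 5.6, 6.2]
width: 0.453
```

```bash
python3 - <<'E'
from h import *
from bench import manip
s=manip.observe(); st(s)
E
```

```text
t 13.68 pos [0.6331 0.0402 0.0971] zyaw 0.4606 ydir [ 0.003  0.001 -1.   ] q [-0.053  0.589 -0.048  0.93   0.002  1.058] F [2.3 5.6 6.2] T [ 1.03 -0.35 -0.04] w 0.453
```

Call:
{"op": "apply_moves", "data": {
  "moves": [0,0,0,0,-0.02,0,0]
}}

```text
time: 13.8
position: [0.6331, 0.0402, 0.0971]
eef_rot: [-0.604, 0.366, -0.367, 0.606]
contact_force: [2.5, 5.3, 6.9]
width: 0.452
```

```bash
python3 - <<'E'
from h import *
from bench import manip
s=manip.observe(); st(s)
E
```

```text
t 13.8 pos [0.6331 0.0402 0.0971] zyaw 0.4809 ydir [ 0.003  0.001 -1.   ] q [-0.053  0.589 -0.048  0.93   0.002  1.037] F [2.5 5.3 6.9] T [ 1.04 -0.37 -0.05] w 0.452
```

Call:
{"op": "apply_moves", "data": {
  "moves": [0,0,0,0,-0.02,0,0]
}}

```text
time: 13.92
position: [0.633, 0.0402, 0.0971]
eef_rot: [-0.607, 0.36, -0.361, 0.609]
contact_force: [1.0, 5.4, 7.0]
width: 0.453
```

```bash
python3 - <<'E'
from h import *
from bench import manip
s=manip.observe(); st(s)
E
```

```text
t 13.93 pos [0.633  0.0402 0.0971] zyaw 0.5009 ydir [ 0.003  0.001 -1.   ] q [-0.053  0.589 -0.048  0.93   0.002  1.017] F [1.  5.4 7. ] T [ 1.02 -0.37 -0.02] w 0.453
```

```bash
cat > o.py <<'E'
from h import *
from bench import manip
st(manip.observe())
E
```

Call:
{"op": "apply_moves", "data": {
  "moves": [0,0,0,0,0.04,0,0]
}}

```text
time: 14.05
position: [0.6331, 0.0402, 0.0971]
eef_rot: [-0.6, 0.372, -0.374, 0.602]
contact_force: [2.6, 4.8, 7.2]
width: 0.45
```

```bash
python3 o.py
```

```text
t 14.05 pos [0.6331 0.0402 0.0971] zyaw 0.4599 ydir [ 0.003  0.001 -1.   ] q [-0.053  0.589 -0.048  0.93   0.002  1.058] F [2.6 4.8 7.2] T [ 1.02 -0.45  0.05] w 0.45
```

Call:
{"op": "apply_moves", "data": {
  "moves": [0,0,0,0,0.04,0,0]
}}

```text
time: 14.18
position: [0.6331, 0.0402, 0.0971]
eef_rot: [-0.592, 0.384, -0.386, 0.594]
contact_force: [1.8, 5.3, 6.9]
width: 0.451
```

```bash
python3 o.py
```

```text
t 14.18 pos [0.6331 0.0402 0.0971] zyaw 0.4196 ydir [ 0.003  0.001 -1.   ] q [-0.053  0.589 -0.048  0.93   0.002  1.099] F [1.8 5.3 6.9] T [ 0.97 -0.42  0.93] w 0.451
```

Call:
{"op": "apply_moves", "data": {
  "moves": [0,0,0,0,0.04,0,0]
}}

```text
time: 14.3
position: [0.6331, 0.0402, 0.097]
eef_rot: [-0.585, 0.395, -0.397, 0.587]
contact_force: [2.9, 2.7, 3.5]
width: 0.455
```

```bash
python3 o.py
```

```text
t 14.3 pos [0.6331 0.0402 0.097 ] zyaw 0.3811 ydir [ 0.003  0.001 -1.   ] q [-5.200e-02  5.890e-01 -4.800e-02  9.300e-01  1.000e-03  1.137e+00] F [2.9 2.7 3.5] T [ 0.48 -0.58 -0.02] w 0.455
```

Call:
{"op": "apply_moves", "data": {
  "moves": [0,0,0,0,0.04,0,0]
}}

```text
time: 14.42
position: [0.6332, 0.0401, 0.0971]
eef_rot: [-0.576, 0.407, -0.409, 0.578]
contact_force: [2.2, 4.8, 6.1]
width: 0.451
```

```bash
python3 o.py
```

```text
t 14.43 pos [0.6332 0.0401 0.0971] zyaw 0.34 ydir [ 0.004  0.001 -1.   ] q [-5.300e-02  5.890e-01 -4.800e-02  9.300e-01  1.000e-03  1.178e+00] F [2.2 4.8 6.1] T [ 0.83 -0.53  1.18] w 0.451
```

Call:
{"op": "apply_moves", "data": {
  "moves": [0,-0.0001,0,0,-0.04,0,0,0,-0.0001,0,0,-0.1,0,0,0,-0.0001,0,0,-0.16,0,0,0,-0.0001,0,0,-0.18,0,0,0,-0.0001,0,0,-0.18,0,0,0,-0.0001,0,0,-0.18,0,0,0,-0.0001,0,0,-0.18,0,0,0,-0.0001,0,0,-0.18,0,0,0,-0.0001,0,0,-0.18,0,0,0,-0.0001,0,0,-0.14,0,0]
}}

```text
time: 15.68
position: [0.6328, 0.0394, 0.098]
eef_rot: [0.7, 0.105, -0.103, -0.699]
contact_force: [1.3, 1.4, 7.0]
width: 0.451
```

```bash
python3 o.py
```

```text
t 15.68 pos [0.6328 0.0394 0.098 ] zyaw 1.8648 ydir [ 0.003  0.    -1.   ] q [-0.053  0.588 -0.047  0.933  0.    -0.347] F [1.3 1.4 7. ] T [ 0.45 -0.14 -0.1 ] w 0.451
```

Call:
{"op": "apply_moves", "data": {
  "moves": [0,-0.0002,0,0,-0.088,0,0,0,0,0,0,0,0,0,0,0,0,0,0,0,0,0,0,0,0,0,0,0]
}}

```text
time: 16.18
position: [0.6328, 0.0394, 0.0981]
eef_rot: [0.695, 0.133, -0.131, -0.695]
contact_force: [1.5, 1.6, 6.5]
width: 0.449
```

```bash
python3 - <<'E'
from h import *
from bench import manip
st(manip.observe())
for c in("side","top"):
    d=manip.capture(c)
    q=proj(d,u2w(-.03,0,.1))[0].astype(int); a=d["image"][max(q[1]-60,0):q[1]+60,q[0]-80:q[0]+80]
    cv2.imwrite(f"pics/{c}5.png",cv2.resize(a,None,fx=4,fy=4))
    print(c,[(k,[(np.round(x["position"]).tolist(),round(x["score"],2)) for x in manip.spot_in(k,c)][:1]) for k in("screwdriver","spare_cell","pencil_cup","paperbacks")])
st(manip.observe())
E
```

```text
t 16.18 pos [0.6328 0.0394 0.0981] zyaw 1.9467 ydir [ 0.003  0.    -1.   ] q [-0.053  0.588 -0.047  0.933  0.    -0.429] F [1.5 1.6 6.5] T [ 0.38 -0.34  0.04] w 0.449
side [('screwdriver', [([279.0, 208.0], 0.46)]), ('spare_cell', [([358.0, 230.0], 0.54)]), ('pencil_cup', [([365.0, 297.0], 0.81)]), ('paperbacks', [([213.0, 200.0], 0.66)])]
top [('screwdriver', [([307.0, 193.0], 0.16)]), ('spare_cell', [([303.0, 170.0], 0.48)]), ('pencil_cup', [([398.0, 289.0], 0.63)]), ('paperbacks', [([173.0, 253.0], 0.69)])]
t 16.68 pos [0.6328 0.0394 0.0981] zyaw 1.9467 ydir [ 0.003  0.    -1.   ] q [-0.053  0.588 -0.047  0.933  0.    -0.429] F [1.7 1.1 7.1] T [ 0.44 -0.32  0.07] w 0.454
```

View pics/side5.png

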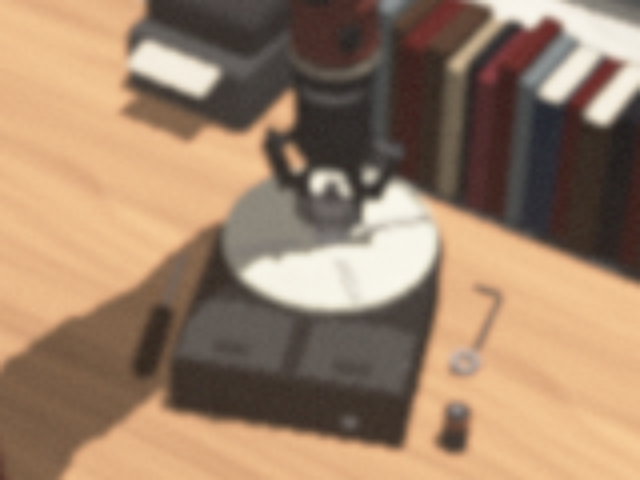

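Both covers are shut, the nut is gripped and still, and the nearby items have not moved. I am handing in.

```bash
python3 -c "
from bench import manip
print(manip.hand_in())"; python3 o.py
```

```text
the job is handed in; nothing more can be done
None
the job is handed in; nothing more can be done
```

The job is done in the order asked and handed in at about 16.7 s, with the gripper still holding the nut.

- **Covers:** I pressed the right cover, then the left, each with about 20 N at 76 mm, the height given for shut. The later side pictures show both level and shut.
- **Nut, bottoming out:** In one grip I turned the nut clockwise about 2.5 rad until it stopped dead. The torque jumped from about 0.05 to 1–1.4 Nm, and the grip height stopped falling.
- **Grip slip at the stop:** The grip slipped on the nut in jerks while I checked the stop. I took zero from the point where the load on the grip fell away.
- **Nut, backing off:** I then backed the nut off 1.57 rad. I estimate this is good to a few hundredths of a radian, but I did not check it against the index line. The grip rose 1.0 mm, as the thread predicts for a quarter turn.
- **Holding:** In the last readings the pose was steady, the turning torque was about 0.05 Nm and the contact force was about 7 N.
- **Other things:** In the last side picture the screwdriver, hex key, ring nut and battery cell are where they were. The finder put the cup in the same place in both cameras. Its positions for the paperbacks shifted, up to 19 pixels in the top picture, as did two low-scoring ones for the screwdriver and cell in the top picture. The arm partly blocks that view and never went near the paperbacks, so I took these as finder errors.

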